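# Move the clip-on cover to the filter housing that stands open

### The job

Two air filter housings stand on the table: one is covered but empty, the other stands open with its filter in it. Squeeze the cover's two snap tabs together to release it, rock that end up and unhook it, then hook its lip fully under the bar of the open housing, which you must find by feel, and rock it down until it lies flat and both tabs have clicked out. Do not tip or lift the housings or shove them out of place, leave the brass weight, the loupe and the plug gauge alone, and let go of the cover.

Things in the scene. Friction and masses are not known exactly. Their poses are not given: they have to be found in the camera images.
- spare_housing: Grey box 118 x 80 mm, rim 50 mm above the table, 1.2 kg, loose: over 10 N of push tips it; wears the cover at the start, empty inside. Origin on the table; footprint x = -51.5 to +66, y = -40 to +40 mm; x points to the end with the bar (away from the robot within 20 degrees), z up. A pipe stub projects there to x = 82 mm. Shape as open_housing, its bar in the middle position, no pin.
- open_housing: Same box and frame, open, with a low filter inside. Opening x = -47.5 to +22 mm; along its sides ledges (z = 44 to 50) reach in to y = -30 and +30. From x = 22 to 66 a flat deck at z = 50; on it the aluminium bar: from x = 44 to 56, underside z = 56.5, top 60.5, a slot 6.5 mm high, 68 wide, closed by a stop at x = 49.5. Bar and stop are bolted up to 8 mm nearer or farther.
- open_slot (a point): Nominal place of the lip bead's centre on open_housing, (45.5, 0, 52.5) mm in its frame. The real bar is set up to 8 mm to either side along x, unmeasured: feel for its stop (bead centre 2.5 mm short of it). A sprung pin at x = 8, y = 0 stands 4 mm above the rim and pushes the cover up with 3 N, so a lip that is not under the bar rises. Axes as the housing.
- spare_slot (a point): Where the bead lies in the slot of spare_housing at the start: (45.5, 0, 52.5) mm in that housing's frame; axes as the housing.
- cover_grip (a point): Point half-way between the grey plastic cover's two upright snap tabs, 18 mm above the plate's underside. Axes as the cover: x to the lip, y from tab to tab, z up. Tabs: blades 20 mm along x (-10 to +10 mm), 4 mm thick, outer faces at y = -28 and +28, from the plate's top (z = -14) up to z = +14 mm. Squeeze their outer faces together; pressed, they are 45 mm over all.
- cover_plate (a point): Centre of the underside of the cover's plate (92 x 76 x 4 mm; cover 0.08 to 0.18 kg); 20 mm from cover_grip along x, 18 below it. Fitted, it lies at rim height. Axes as the cover. Below the plate: tab hooks to 18 mm deep, and at x = -5, y = -26 and +26 mm two tapered studs 10 mm long that locate it between the ledges (1.5 mm play each side).
- cover_lip (a point): Centre of the cover's lip bead: round bar 5 mm thick, 62 mm long along y, on a 3 mm neck; at x = +74.5, z = -15.5 mm from cover_grip. The cover pivots on it in the slot: rocked up 0.2 to 0.3 rad (0.33 at most) hooks and studs are clear; drawn back 12 mm the bead is out of the slot. To fit: bead on the deck before the bar, tilted so, push to the stop, rock down.
- tab_left (a joint): Inward travel (m) of the tab on the cover's +y side: 0 sprung out (2.4 N), 0.0055 at its hard stop (5.7 N). Its hook, tip at y = 33.5 mm, catches 3.5 mm under the ledge (2 mm of play in height) and is free above about 0.004 when the cover is central. The hook's foot slopes: the tabs may be held pressed while fitting, or snap in under about 20 N of downward push.
- tab_right (a joint): The same for the tab on the -y side. Both must be in at once: squeezed off centre, one tab reaches its stop, the tool feels a sideways force and the other may still catch.
- weight_mid (a point): Brass weight with a knob, 30 mm across, 40 mm tall, loose bystander; point at mid height.
- loupe_mid (a point): Black eye loupe, 41 mm across, 44 mm tall, loose bystander; point at mid height.
- plug_gauge_mid (a point): Dark plug gauge lying flat, 82 mm long, 15 mm thick, loose bystander; point at its middle.
Things that resemble listed ones, but are neither listed nor needed, are in the scene too. Leave any orange look-alike of the part that bears cover_grip alone.

How it is judged:
On the way, in this order (a step that is already met when the one before it is completed fails the run):
1. the cover is off the spare housing, both ends raised by more than 25 mm (z of cover_lip in the frame of spare_housing above 0.0775 m and z of cover_grip in the frame of spare_housing above 0.093 m), for 0.1 s.
2. the lip is down at the open housing's bar, at the height of its slot, while the tab end is still raised over 6 mm (x of cover_lip in the frame of open_housing between 0.036 and 0.057 m and z of cover_lip in the frame of open_housing between 0.05 and 0.0555 m and z of cover_grip in the frame of open_housing above 0.074 m), for 0.05 s.
At the end, for the whole second after the job is handed in: Cover flat on the open housing: lip bead at the bar (36 to 57 mm along, 4 mm across) and held within 3 mm of the slot's height, tab end down within 3.5 mm, both tabs sprung out to within 1.5 mm of relaxed, so both hooks catch; released; both housings flat and at rest (x of cover_lip in the frame of open_housing between 0.036 and 0.057 m and y of cover_lip in the frame of open_housing between -0.004 and 0.004 m and z of cover_lip in the frame of open_housing between 0.05 and 0.0555 m and z of cover_grip in the frame of open_housing between 0.065 and 0.0715 m and value of joint each of tab_left, tab_right below 0.0015 m and linear speed of open_housing below 0.01 m/s and angle between each of open_housing, spare_housing's own z axis and vertical below 0.03 rad); the robot touches nothing.
It fails at once if a housing is tipped by more than 0.1 rad or lifted by more than 10 mm (angle between any of spare_housing, open_housing's own z axis and vertical above 0.1 rad or height (world z) of any of spare_housing, open_housing above 0.01 m).
It fails at once if a housing is shifted by more than 5 mm (distance of any of spare_housing, open_housing from where it was at the start of the episode above 0.005 m).
It fails at once if the weight, the loupe or the plug gauge is moved by more than 20 mm (distance of any of weight_mid, loupe_mid, plug_gauge_mid from where it was at the start of the episode above 0.02 m).
It also fails if it takes over 45 s, if anything falls off the work surface, if the arm or the gripper's body presses on something with over 40 N, if the wrist force passes 120 N, or if a joint passes its speed limit or range.

### The arm

A 6-joint arm with a two-finger parallel gripper is mounted at the origin on a cart in front of the work surface, level with it; the furniture and walls round the work are solid. World frame = base frame: x ahead of the robot, y to its left, z up, the work surface at z = 0. Lengths are in m, angles in rad, forces in N, time in s.
With the tool pointing down it reaches from about 0.3 to 0.875 m from the base axis. Payload 6.4 kg.
Tool frame: the origin (TCP) lies between the finger pads; the fingertips stand 8 mm ahead of it and the grasp point (between the pads) lies 11 mm behind it; z points along the fingers, y is the direction in which the jaws open and shut (so a half turn about z gives the same grasp; the last joint's range is limited). The gripper opens to 85 mm and grips with 20 to 120 N. Pads are 22 mm wide; open, the fingers measure 114 mm over their backs; the gripper's body (76 mm by 85 mm) begins 54 mm behind the grasp point. The pads swing forward as they close: fully open they stand 13 mm farther back than shut.
Start: joints at [-1.324, 0.181, 1.607, -0, 1.354, -0.206], TCP at [0.252, -0.517, 0.239] pointing down, gripper open.
Joint ranges: [-2.99, 2.99], [-0.89, 2.07], [0.3, 2.58], [-1.14, 4.28], [0, 2.63], [-3.12, 3.12]. Speed limits (rad/s): [2.57, 2.57, 3.01, 3.14, 3.14, 3.14].

### API

Orientations are given as a unit quaternion [w, x, y, z].
In Python, from bench import monitor, viewer, workorder, spotter gives the robot as it stands. The module is installed in compiled form; this text tells all that it offers.
- The arm moves only by the tool move_arm, never from a script. Its argument "motion" is a list of rows, each a list of 3 entries, a list of its own where there are three numbers: the shift along the tool's x, y, z in units of 60 mm (1.0 is 60 mm), then the turn, a rotation vector about the tool's x, y, z in units of 8 degrees (1.0 is 8 degrees), then the opening in per cent of the stroke, from 0 (shut) to 100 (fully open). In form: [[[dx, dy, dz], [rx, ry, rz], grip], ...]. A call has 1 to 10 rows; each row is the pose to reach, as a shift and turn from the pose commanded when the call began, along the tool's axes at that moment; what a row does not reach only later rows make up. A row lasts 1/8 s, in which the tool goes at most 62.5 mm and 10.7 degrees, less where a joint would pass 70% of its speed; a pose out of reach is approached as far as the arm can. A call with a gripper value outside its range is refused whole. The fingers move at their own pace and stop on an object; the grip force is fixed at half the most. Time passes only in rows, so rows that repeat a pose let the fingers close. It gives the time, the measured TCP pose, the force and the opening at its end, in the units of the state.
- monitor.get_obs(): the state, without advancing time (a new reading comes with each control period).
- viewer.camera(name): name is "side" or "top"; returns the picture (420x560x3 uint8, blue, green, red); there is no depth.
- viewer.calibration(name): a dict with "fovy" (degrees; the focal length in pixels is half the picture's height over the tangent of half this angle, whatever the lens; pixels are square), "cx", "cy" (the principal point, pixels), "distortion" ([k1, k2, p1, p2, k3] as OpenCV has them; the pictures are not rectified), "extrinsics" (4x4, takes a point from camera to world coordinates). Camera axes: x right, y down, z forward; pixel columns grow to the right and rows downward; lengths in m; the calibration is good to about 2 mm. A picture is of the moment at which its call begins. calibration takes no time and is no camera call.
- workorder.hand_in(): hands the job in, once; it reports no verdict.
Trained networks look in the newest picture that a camera, given by its name, has taken for a name from the list of things; names that differ only in an ending like _2 or _b are one class to them, and where a whole thing is asked for, a point or a joint stands for the part that bears it (a point fixed in the world has none). Each returns a list of dicts, best first, with "score" (0 to 1); they miss things now and then, are a little off and sometimes report something else, mostly with a low value. They report only what shows in the picture. A call takes as long as a camera call. They do not tell look-alikes from the thing itself.
- spotter.search_frame(camera, name): "centre" ([column, row] as shares, 0 to 1, of the picture: columns of its width, rows of its height, amid what is visible of it).
- spotter.outline_of(camera, name): "region" (420x560 bool, what is visible of it) and "centre" ([column, row] as shares, 0 to 1, of the picture: columns of its width, rows of its height, amid what is visible of it).
The state is a dict: "time_s": time; "q": joint angles; "dq": joint speeds; "joint_efforts": joint torques, N m; "eef_pos": TCP position; "eef_rot": TCP orientation; "wrist_force": force on the tool from outside, world axes, zero at the start; "torque": the same for the moment, N m; "opening": opening from 0.0 (shut) to 1.0 (fully open).
Only numpy, scipy, OpenCV 4.12 (cv2) and the standard library are available. Lean on these libraries where they do the work, as an engineer would, in place of code of your own. Each camera call takes 0.05 s, during which the arm holds its last target. There are 200 camera calls.

## Working session

There is one attempt and no reset: what is moved stays moved. The work goes in short steps, Python scripts to look and compute and a tool call to move; the robot and the scene stay as the last step left them, time stands still between calls to the robot, and variables do not carry over. Pictures are saved under pics/ and viewed, about 8 in all and at most 12, crops included, and the job is handed in when it is done.

Besides the shell and the picture viewer there is one more tool, called after "Call:" as name([rows], argument=value, ...), one row to a line, values as JSON. move_arm: Moves the arm, as the interface text tells. Its arguments: {"type":"object","properties":{"motion":{"type":"array","items":{"type":"array"}}},"required":["motion"]}

```bash
mkdir -p pics; cat > h.py <<'E'
import numpy as np, cv2
from bench import monitor, viewer, workorder, spotter
def cal(n):
    c=viewer.calibration(n); f=210/np.tan(np.radians(c["fovy"])/2)
    K=np.array([[f,0,c["cx"]],[0,f,c["cy"]],[0,0,1]]); return K,np.array(c["distortion"]),np.array(c["extrinsics"])
def ray(n,p):
    K,d,E=cal(n); u=cv2.undistortPoints(np.array([[p]],float),K,d)[0,0]
    return E[:3,3],E[:3,:3]@np.array([u[0],u[1],1])
def atz(n,p,z):
    o,r=ray(n,p); return o+r*(z-o[2])/r[2]
def proj(n,P):
    K,d,E=cal(n); R=E[:3,:3].T; t=-R@E[:3,3]
    return cv2.projectPoints(np.atleast_2d(np.array(P,float)),cv2.Rodrigues(R)[0],t,K,d)[0][:,0]
def tri(p,q):
    A=[];b=[]
    for n,x in(("top",p),("side",q)):
        o,r=ray(n,x); r=r/np.linalg.norm(r); M=np.eye(3)-np.outer(r,r); A.append(M); b.append(M@o)
    return np.linalg.lstsq(np.vstack(A),np.hstack(b),rcond=None)[0]
E
cat > a.py <<'E'
from h import *
np.set_printoptions(precision=4,suppress=True)
for n in("top","side"):
    im=viewer.camera(n); cv2.imwrite(f"pics/{n}0.png",im)
    K,d,E=cal(n); print(n,K[0,0],E.round(3).tolist())
    for t in("spare_housing","open_housing","cover_grip","weight_mid","loupe_mid","plug_gauge_mid"):
        for r in spotter.search_frame(n,t)[:3]:
            c=np.array(r["centre"])*[560,420]; print(t,round(r["score"],2),c.round(1),atz(n,c,0.05 if 'ous' in t else .02))
print(monitor.get_obs())
E
python3 a.py
```

```text
top 424.2130165413893 [[0.017, -0.998, 0.057, 0.431], [-1.0, -0.018, -0.018, 0.061], [0.019, -0.057, -0.998, 1.087], [0.0, 0.0, 0.0, 1.0]]
spare_housing 0.75 [369.  189.9] [ 0.5368 -0.1575  0.05  ]
spare_housing 0.45 [239.  192.6] [0.5239 0.162  0.05  ]
open_housing 0.93 [238.5 191.8] [0.5258 0.1632 0.05  ]
cover_grip 0.96 [183.  186.7] [0.5389 0.306  0.02  ]
cover_grip 0.58 [371.2 214.5] [ 0.4775 -0.1699  0.02  ]
weight_mid 0.58 [307.2 213. ] [ 0.4784 -0.0079  0.02  ]
loupe_mid 0.68 [311.2 175.4] [ 0.5738 -0.0165  0.02  ]
plug_gauge_mid 0.67 [299.8 244.7] [0.3984 0.0095 0.02  ]
side 430.28827800583645 [[-0.876, -0.183, 0.447, 0.109], [-0.483, 0.371, -0.794, 0.737], [-0.021, -0.911, -0.413, 0.428], [0.0, 0.0, 0.0, 1.0]]
spare_housing 0.96 [318.9 194.6] [ 0.4682 -0.0812  0.05  ]
open_housing 0.58 [238.3 247.2] [0.4983 0.198  0.05  ]
cover_grip 0.94 [183.3 288.4] [0.5344 0.3075 0.02  ]
cover_grip 0.9 [330.6 179.8] [ 0.5097 -0.2505  0.02  ]
weight_mid 0.72 [305.  219.6] [ 0.4673 -0.0078  0.02  ]
loupe_mid 0.77 [266.  209.7] [ 0.5677 -0.0141  0.02  ]
{'time_s': 0.7, 'q': array([-1.3243,  0.1808,  1.607 ,  0.    ,  1.3538, -0.2063]), 'dq': array([-0.0006, -0.    ,  0.0004, -0.0004, -0.0008,  0.    ]), 'joint_efforts': array([  0.0007, -44.4717, -35.1616,  -0.0002,   0.0006,  -0.    ]), 'eef_pos': array([ 0.2516, -0.5171,  0.2393]), 'eef_rot': array([0.    , 0.9745, 0.2245, 0.    ]), 'wrist_force': array([-0.1469, -0.4458,  0.6406]), 'torque': array([0.0045, 0.0512, 0.0355]), 'opening': 0.9975152106020432}
```

```bash
python3 - <<'E'
import cv2
t=cv2.imread("pics/top0.png"); cv2.imwrite("pics/t1.png",cv2.resize(t[120:270,150:430],(784,420),interpolation=cv2.INTER_CUBIC))
s=cv2.imread("pics/side0.png"); cv2.imwrite("pics/s1.png",cv2.resize(s[130:330,150:430],(784,560),interpolation=cv2.INTER_CUBIC))
E
```

```text
(no output)
```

View pics/t1.png

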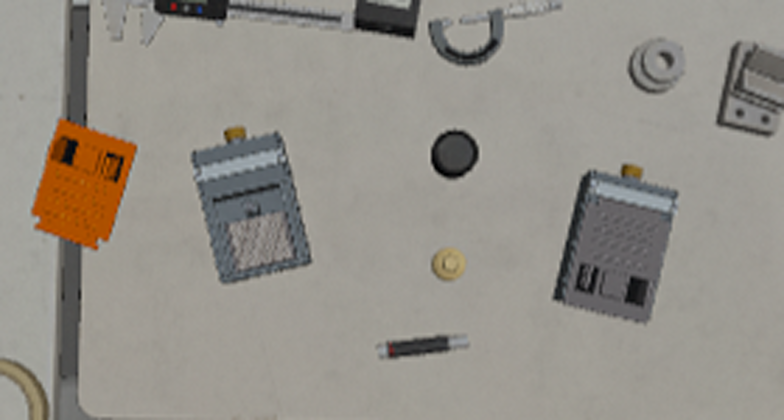

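View pics/s1.png

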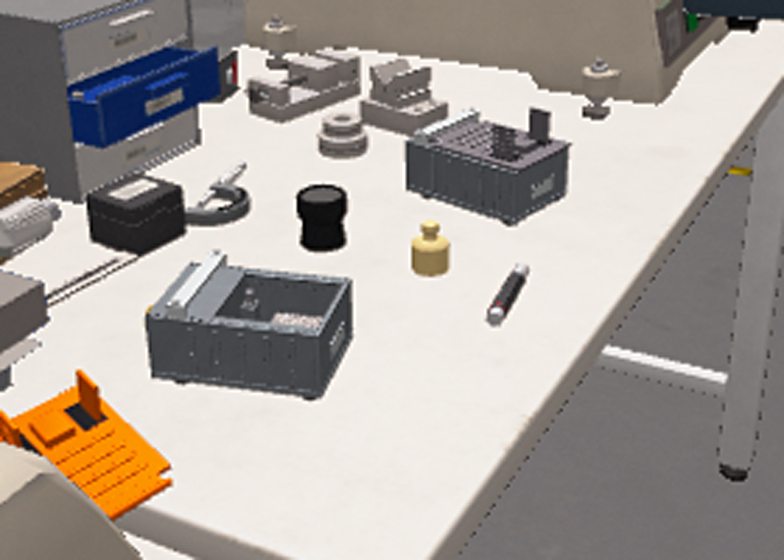

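The top view shows the covered spare housing at right (centre about px 370,190) and the open one at left (238,192). The orange look-alike is far left. The brass weight is at 307,213, the loupe at 311,175 and the plug gauge at 300,245. The side view agrees. Next I'll fit the housing models to the outlines in both views.

```bash
cat > fit.py <<'E'
from h import *
from scipy.optimize import minimize
np.set_printoptions(precision=4,suppress=True)
def box(x0,x1,y0,y1,z0,z1): return np.array([[x,y,z] for x in(x0,x1) for y in(y0,y1) for z in(z0,z1)])/1000
BODY=[box(-51.5,66,-40,40,0,50),box(44,56,-40,40,50,60.5),box(66,82,-6,6,24,36)]
# cover fitted: lip at 45.5 -> grip at x=-29, z=68
COV=[box(-39,-19,24,28,54,82),box(-39,-19,-28,-24,54,82)]
def T(p,P):
    c,s=np.cos(p[2]),np.sin(p[2]); return P@np.array([[c,s,0],[-s,c,0],[0,0,1]])+[p[0],p[1],0]
def sil(n,p,parts):
    m=np.zeros((420,560),np.uint8)
    for b in parts:
        h=cv2.convexHull(proj(n,T(p,b)).astype(np.float32))[:,0]; cv2.fillConvexPoly(m,np.round(h*16).astype(int),1,shift=4)
    return m>0
def fit(masks,parts,p0):
    def c(v,cams=masks):
        p=np.array([v[0],v[1],v[2]]); s=0
        for n in cams:
            a=sil(n,p,parts); s+=1-(a&masks[n]).sum()/(a|masks[n]).sum()
        return s
    out={}
    for k in [list(masks)]+[[n] for n in masks]:
        p=np.array(p0,float)
        for st in(.015,.004):
            p=minimize(c,p,args=(k,),method="Nelder-Mead",options=dict(initial_simplex=np.vstack([p]+[p+np.eye(3)[i]*[st,st,6*st] for i in range(3)]),xatol=1e-5,fatol=1e-5)).x
        out["+".join(k)]=(p,c(p,k)); print(k,p,np.degrees(p[2]).round(2),round(c(p,k),3))
    return out
def best(n,name,near,rad=60):
    for r in spotter.outline_of(n,name):
        if np.linalg.norm(np.array(r["centre"])*[560,420]-near)<rad: return r["region"]
E
cat > b.py <<'E'
from fit import *
m={"spare":{}, "open":{}, "cov":{}}
for n,ns,no in(("top",(369,190),(238,192)),("side",(325,190),(238,247))):
    viewer.camera(n)
    a=best(n,"spare_housing",ns); c=best(n,"cover_grip",ns)
    print(n,a is None or a.sum(), c is None or c.sum())
    m["spare"][n]=a|c; m["cov"][n]=c; m["open"][n]=best(n,"open_housing",no)
np.save("masks.npy",m,allow_pickle=True)
R={}
R["spare"]=fit(m["spare"],BODY+COV,(.53,-.16,-.2)); R["open"]=fit(m["open"],BODY,(.52,.16,.2))
np.save("R.npy",R,allow_pickle=True)
o=[]
for n in("top","side"):
    im=cv2.imread(f"pics/{n}0.png"); big=cv2.resize(im,None,fx=4,fy=4,interpolation=cv2.INTER_CUBIC)
    for k in("spare","open"):
        p=R[k]["top+side"][0]
        for b in BODY+(COV if k=="spare" else []):
            q=(proj(n,T(p,b))*4+1.5).astype(int)
            for i in range(8):
                for j in(1,2,4):
                    if not i&j: cv2.line(big,tuple(map(int,q[i])),tuple(map(int,q[i|j])),(0,255,0) if k=="open" else (0,0,255),1)
        c=q.mean(0); c=(proj(n,T(p,np.array([[0,0,.04]])))[0]*4).astype(int); o.append(big[c[1]-145:c[1]+145,c[0]-195:c[0]+195] if 1 else 0)
cv2.imwrite("pics/ov.png",np.vstack([np.hstack(o[:2]),np.hstack(o[2:])]))
E
python3 b.py
```

```text
top 483 1198
side 1190 627
['top', 'side'] [ 0.4879 -0.1626 -0.1986] -11.38 0.175Traceback (most recent call last):
  File "b.py", line 10, in <module>
    R["spare"]=fit(m["spare"],BODY+COV,(.53,-.16,-.2)); R["open"]=fit(m["open"],BODY,(.52,.16,.2))
               ~~~^^^^^^^^^^^^^^^^^^^^^^^^^^^^^^^^^^^^
  File "fit.py", line 25, in fit
    p=minimize(c,p,args=(k,),method="Nelder-Mead",options=dict(initial_simplex=np.vstack([p]+[p+np.eye(3)[i]*[st,st,6*st] for i in range(3)]),xatol=1e-5,fatol=1e-5)).x
      ~~~~~~~~^^^^^^^^^^^^^^^^^^^^^^^^^^^^^^^^^^^^^^^^^^^^^^^^^^^^^^^^^^^^^^^^^^^^^^^^^^^^^^^^^^^^^^^^^^^^^^^^^^^^^^^^^^^^^^^^^^^^^^^^^^^^^^^^^^^^^^^^^^^^^^^^^^^^^^^
    res = _minimize_neldermead(fun, x0, args, callback, bounds=bounds,
                               **options)
    fxcc = func(xcc)
    fx = function(np.copy(x), *(wrapper_args + args))
  File "fit.py", line 19, in c
    a=sil(n,p,parts); s+=1-(a&masks[n]).sum()/(a|masks[n]).sum()
  File "fit.py", line 13, in sil
    h=cv2.convexHull(proj(n,T(p,b)).astype(np.float32))[:,0]; cv2.fillConvexPoly(m,np.round(h*16).astype(int),1,shift=4)
                     ~~~~^^^^^^^^^^
  File "h.py", line 12, in proj
    K,d,E=cal(n); R=E[:3,:3].T; t=-R@E[:3,3]
          ~~~^^^
  File "h.py", line 4, in cal
    c=viewer.calibration(n); f=210/np.tan(np.radians(c["fovy"])/2)
ValueError: time passes only in moves, steps and waits
```

```bash
sed -i 's/^def cal/import functools\n@functools.cache\ndef cal/' h.py; python3 b.py
```

```text
top 520 1172
side 147 TrueTraceback (most recent call last):
  File "b.py", line 7, in <module>
    m["spare"][n]=a|c; m["cov"][n]=c; m["open"][n]=best(n,"open_housing",no)
                  ~^~
TypeError: unsupported operand type(s) for |: 'bool' and 'NoneType'
```

```bash
cat > p.py <<'E'
s=open("fit.py").read()
i=s.index("def best")
s=s[:i]+'''def best(n,name,near,rad=60):
    acc=np.zeros((420,560)); k=0
    for _ in range(3):
        for r in spotter.outline_of(n,name):
            if np.linalg.norm(np.array(r["centre"])*[560,420]-near)<rad: acc+=r["region"]; k+=1; break
        viewer.camera(n)
    print(n,name,k,acc.max(),(acc>=max(1,k/2)).sum())
    return acc>=max(1,k/2)
'''
open("fit.py","w").write(s)
b=open("b.py").read().replace('    print(n,a is None or a.sum(), c is None or c.sum())\n','')
open("b.py","w").write(b)
E
python3 p.py; python3 b.py
```

```text
top spare_housing 3 3.0 455
top cover_grip 3 3.0 1221
top open_housing 3 3.0 1696
side spare_housing 3 3.0 1134
side cover_grip 3 3.0 604
side open_housing 3 3.0 2949
['top', 'side'] [ 0.4884 -0.1624 -0.2424] -13.89 0.202
['top'] [ 0.4876 -0.161  -0.2073] -11.88 0.09
['side'] [ 0.4888 -0.1693 -0.2222] -12.73 0.084
['top', 'side'] [0.5161 0.1599 0.2573] 14.74 0.135
['top'] [0.5167 0.1605 0.2632] 15.08 0.037
['side'] [0.5172 0.1554 0.257 ] 14.72 0.071
```

View pics/ov.png

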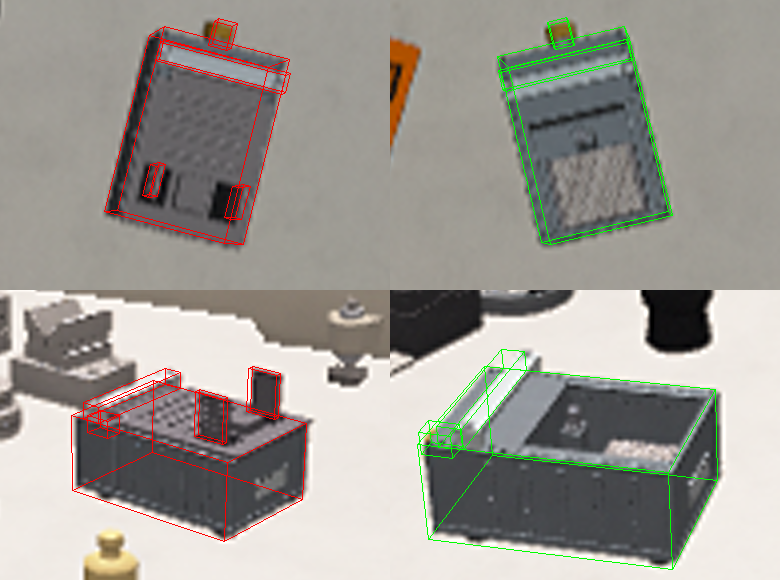

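The overlay fits within about 1–2 px, though the two views differ by a few mm in y. I'll go above the cover and check there.

```bash
cat > go.py <<'E'
import numpy as np, sys
from scipy.spatial.transform import Rotation as R
from bench import monitor
np.set_printoptions(precision=4,suppress=True)
def obs(): return monitor.get_obs()
def pose(o): q=o["eef_rot"]; return np.array(o["eef_pos"]),R.from_quat([q[1],q[2],q[3],q[0]])
def want(yaw,pitch=0):
    # tool x along housing x(yaw), z down; pitch>0 raises robot end (nose-down about lip)
    return R.from_euler("z",yaw)*R.from_euler("y",pitch)*R.from_euler("x",np.pi)
def move(p,r,base=None):
    p0,r0=base or pose(obs())
    return (r0.inv().apply(np.asarray(p)-p0)/.06).round(3),((r0.inv()*r).as_rotvec()/np.radians(8)).round(3)
E
python3 - <<'E'
from go import *
o=obs(); print(o["time_s"])
y=-.214; c,s=np.cos(y),np.sin(y)
g=np.array([.488,-.1625])+[-.029*c,-.029*s]; print(g)
print(move([*g,.15],want(y)))
E
```

```text
3.35
[ 0.4597 -0.1563]
(array([ 5.749, -3.889,  1.488]), array([-0.   , -0.   ,  4.776]))
```

Call:
move_arm([
  [[5.75, -3.89, 1.49], [0, 0, 4.78], 100],
  [[5.75, -3.89, 1.49], [0, 0, 4.78], 100],
  [[5.75, -3.89, 1.49], [0, 0, 4.78], 100],
  [[5.75, -3.89, 1.49], [0, 0, 4.78], 100],
  [[5.75, -3.89, 1.49], [0, 0, 4.78], 100],
  [[5.75, -3.89, 1.49], [0, 0, 4.78], 100],
  [[5.75, -3.89, 1.49], [0, 0, 4.78], 100],
  [[5.75, -3.89, 1.49], [0, 0, 4.78], 90],
  [[5.75, -3.89, 1.49], [0, 0, 4.78], 85],
  [[5.75, -3.89, 1.49], [0, 0, 4.78], 85],
])

```text
time_s: 4.6
eef_pos: [0.4596, -0.1575, 0.1503]
eef_rot: [0.0, 0.994, -0.108, 0.0]
wrist_force: [-0.1, -0.2, 0.6]
opening: 0.851
```

```bash
python3 - <<'E'
from go import *
from h import *
print(obs())
o=[]
for n,c in(("top",(370,200)),("side",(330,170))):
    im=viewer.camera(n); cv2.imwrite(f"pics/{n}1.png",im)
    o.append(cv2.resize(im[c[1]-70:c[1]+70,c[0]-50:c[0]+50],None,fx=4,fy=4,interpolation=cv2.INTER_CUBIC))
cv2.imwrite("pics/g1.png",np.hstack(o))
E
```

```text
{'time_s': 4.6, 'q': array([-0.5749,  0.0841,  1.909 , -0.0003,  1.1477,  1.2122]), 'dq': array([-0.0095, -0.0002, -0.0008,  0.002 ,  0.0006,  0.0019]), 'joint_efforts': array([  0.5665, -35.8098, -31.4126,   0.0252,   0.0088,  -0.0055]), 'eef_pos': array([ 0.4596, -0.1575,  0.1503]), 'eef_rot': array([ 0.0003,  0.9942, -0.1079,  0.0003]), 'wrist_force': array([-0.0746, -0.1657,  0.5938]), 'torque': array([-0.0314, -0.0182,  0.0045]), 'opening': 0.8513103139459938}
```

View pics/g1.png

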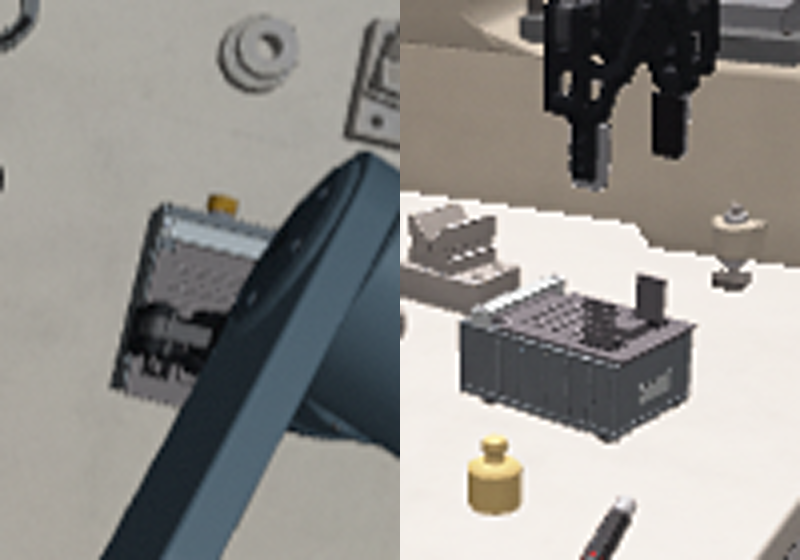

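```bash
python3 - <<'E'
from go import *
from h import *
o=obs(); p,r=pose(o); print(p,r.apply([1,0,0]))
for w in(-.046,-.036,.036,.046): print(w,proj("side",[p+r.apply([0,w,z]) for z in(.008,0)]).round(1).tolist())
y=-.214;c,s=np.cos(y),np.sin(y)
print(move([.4597,-.1558,.068],want(y)))
E
```

```text
[ 0.4595 -0.1575  0.1502] [ 0.9766 -0.2151  0.0006]
-0.046 [[324.9, 151.2], [325.0, 147.7]]
-0.036 [[327.6, 150.1], [327.7, 146.7]]
0.036 [[345.5, 142.9], [345.7, 139.6]]
0.046 [[347.9, 141.9], [348.0, 138.6]]
(array([-0.003, -0.029,  1.37 ]), array([ 0.002, -0.004, -0.02 ]))
```

Call:
move_arm([
  [[0, 0, 0.6], [0, 0, 0], 95],
  [[0, 0, 1.0], [0, 0, 0], 95],
  [[0, 0, 1.2], [0, 0, 0], 95],
  [[0, 0, 1.3], [0, 0, 0], 95],
  [[0, 0, 1.37], [0, 0, 0], 90],
  [[0, 0, 1.37], [0, 0, 0], 80],
  [[0, 0, 1.37], [0, 0, 0], 78],
])

```text
time_s: 5.58
eef_pos: [0.4601, -0.1564, 0.0683]
eef_rot: [0.0, 0.994, -0.107, 0.0]
wrist_force: [-0.2, -0.7, -0.5]
opening: 0.779
```

```bash
python3 - <<'E'
from go import *
from h import *
o=obs();print(o["eef_pos"],o["wrist_force"],o["opening"])
o=[]
for n,c in(("top",(370,215)),("side",(330,180))):
    im=viewer.camera(n)
    o.append(cv2.resize(im[c[1]-50:c[1]+50,c[0]-50:c[0]+50],(400,400),interpolation=cv2.INTER_CUBIC))
cv2.imwrite("pics/g2.png",np.hstack(o))
E
```

```text
[ 0.4601 -0.1564  0.0683] [-0.1776 -0.7188 -0.5049] 0.7788691865533289
```

View pics/g2.png

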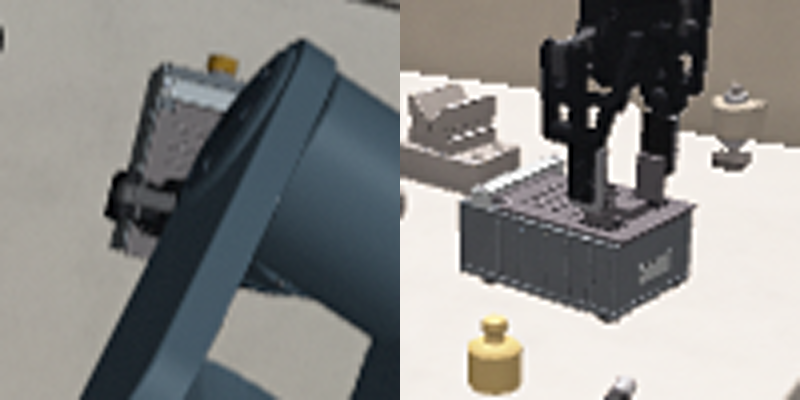

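Call:
move_arm([
  [[0, 0, 0], [0, 0, 0], 72],
  [[0, 0, 0], [0, 0, 0], 69],
  [[0, 0, 0], [0, 0, 0], 69],
])

```text
time_s: 6.05
eef_pos: [0.4597, -0.1562, 0.0677]
eef_rot: [-0.0, 0.994, -0.107, 0.0]
wrist_force: [-0.2, 0.5, 0.3]
opening: 0.692
```

Call:
move_arm([
  [[0, 0, 0], [0, 0, 0], 66],
  [[0, 0, 0], [0, 0, 0], 66],
])

```text
time_s: 6.3
eef_pos: [0.4597, -0.1562, 0.0677]
eef_rot: [-0.0, 0.994, -0.107, 0.0]
wrist_force: [0.4, 0.3, -0.4]
opening: 0.659
```

Call:
move_arm([
  [[0, 0, 0], [0, 0, 0], 63],
  [[0, 0, 0], [0, 0, 0], 63],
])

```text
time_s: 6.55
eef_pos: [0.4598, -0.1563, 0.0679]
eef_rot: [0.0, 0.994, -0.107, 0.0]
wrist_force: [-1.8, 0.5, 3.2]
opening: 0.626
```

Call:
move_arm([
  [[0, 0, 0], [0, 0, 0], 60],
  [[0, 0, 0], [0, 0, 0], 60],
])

```text
time_s: 6.8
eef_pos: [0.4598, -0.1564, 0.068]
eef_rot: [0.0, 0.994, -0.107, 0.0]
wrist_force: [-0.4, 0.3, 5.3]
opening: 0.598
```

Call:
move_arm([
  [[0, 0, -0.01], [0, 0, 0], 57],
  [[0, 0, -0.02], [0, 0, 0], 55],
  [[0, 0, -0.02], [0, 0, 0], 55],
])

```text
time_s: 7.18
eef_pos: [0.4595, -0.1561, 0.0685]
eef_rot: [-0.0, 0.994, -0.107, -0.0]
wrist_force: [0.5, -0.2, -0.9]
opening: 0.551
```

Call:
move_arm([
  [[0, 0, -0.01], [0, 0, 0], 53],
  [[0, 0, -0.01], [0, 0, 0], 51],
  [[0, 0, -0.01], [0, 0, 0], 51],
])

```text
time_s: 7.55
eef_pos: [0.4595, -0.1561, 0.0693]
eef_rot: [-0.0, 0.994, -0.107, -0.0]
wrist_force: [0.0, 0.2, -1.6]
opening: 0.514
```

Call:
move_arm([
  [[0, 0, 0], [0, 0, 0], 48],
  [[0, 0, 0], [0, 0, 0], 40],
  [[0, 0, 0], [0, 0, 0], 40],
])

```text
time_s: 7.92
eef_pos: [0.4596, -0.1562, 0.0701]
eef_rot: [-0.0, 0.994, -0.107, -0.0]
wrist_force: [-3.3, 2.6, 6.5]
opening: 0.489
```

```bash
cat >> go.py <<'E'
GX,LIPX,LIPZ=-.029,.0745,-.0155
def cover_move(T0, dxyz_h, pitch, yaw):
    """T0=(tcp pos,rot) with cover flat at yaw; returns TCP pose after rocking about lip by pitch and shifting in housing axes.
    lip offset from TCP stored in LIPT (tool pos of lip in housing axes when flat)"""
E
python3 - <<'E'
from go import *
o=obs();print(o["time_s"],o["eef_pos"],o["wrist_force"],o["opening"])
E
```

```text
7.925 [ 0.4596 -0.1562  0.0701] [-3.2568  2.6491  6.4827] 0.48912942636733225
```

```bash
python3 - <<'E'
import numpy as np
v=np.array([-.0745,.0176])
for a in(.04,.08,.12,.16,.2,.24,.27):
    c,s=np.cos(a),np.sin(a); x=c*v[0]+s*v[1]-v[0]; z=-s*v[0]+c*v[1]-v[1]
    print(a,round(x/.06,3),round(-z/.06,3),round(-np.degrees(a)/8,3))
E
```

```text
0.04 0.013 -0.049 -0.286
0.08 0.027 -0.098 -0.573
0.12 0.044 -0.147 -0.859
0.16 0.063 -0.194 -1.146
0.2 0.083 -0.241 -1.432
0.24 0.105 -0.287 -1.719
0.27 0.123 -0.321 -1.934
```

Call:
move_arm([
  [[0.007, 0, -0.025], [0, -0.143, 0], 40],
  [[0.013, 0, -0.049], [0, -0.286, 0], 40],
  [[0.027, 0, -0.098], [0, -0.573, 0], 40],
])

```text
time_s: 8.3
eef_pos: [0.4613, -0.1566, 0.0756]
eef_rot: [-0.004, 0.993, -0.107, -0.041]
wrist_force: [-0.7, 0.9, 2.5]
opening: 0.487
```

```bash
cat > rel.py <<'E'
# planar poses (X housing m, Z up m, pitch a). rel(base,targets): move rows in tool axes
import numpy as np
def rel(b,ts):
    for t in ts:
        dx,dz=t[0]-b[0],t[1]-b[1]; c,s=np.cos(b[2]),np.sin(b[2])
        # tool x axis=(c,-s), tool z axis=(-s,-c) in (X,Z)
        print(t,[round((c*dx-s*dz)/.06,3),0,round((-s*dx-c*dz)/.06,3)],round(-np.degrees(t[2]-b[2])/8,3))
def lip(lx,lz,a,v=(-.0745,.0176)):
    c,s=np.cos(a),np.sin(a); return (round(lx+c*v[0]+s*v[1],5),round(lz-s*v[0]+c*v[1],5),a)
E
python3 - <<'E'
from rel import *
b=lip(.0455,.0525,.08)
rel(b,[lip(.0455,.0525,.12),lip(.0455,.0525,.16),lip(.0455,.0525,.2),lip(.0455,.0525,.25),lip(.0405,.0527,.25),lip(.0355,.0528,.25),lip(.0275,.053,.25),lip(.0275,.06,.25),lip(.0275,.09,.2)])
E
```

```text
(np.float64(-0.02636), np.float64(0.07889), 0.12) [np.float64(0.013), 0, np.float64(-0.049)] -0.286
(np.float64(-0.02524), np.float64(0.08174), 0.16) [np.float64(0.028), 0, np.float64(-0.098)] -0.573
(np.float64(-0.02402), np.float64(0.08455), 0.2) [np.float64(0.044), 0, np.float64(-0.146)] -0.859
(np.float64(-0.02233), np.float64(0.08798), 0.25) [np.float64(0.068), 0, np.float64(-0.206)] -1.218
(np.float64(-0.02733), np.float64(0.08818), 0.25) [np.float64(-0.016), 0, np.float64(-0.202)] -1.218
(np.float64(-0.03233), np.float64(0.08828), 0.25) [np.float64(-0.099), 0, np.float64(-0.197)] -1.218
(np.float64(-0.04033), np.float64(0.08848), 0.25) [np.float64(-0.232), 0, np.float64(-0.19)] -1.218
(np.float64(-0.04033), np.float64(0.09548), 0.25) [np.float64(-0.241), 0, np.float64(-0.306)] -1.218
(np.float64(-0.04202), np.float64(0.12205), 0.2) [np.float64(-0.305), 0, np.float64(-0.746)] -0.859
```

Call:
move_arm([
  [[0.013, 0, -0.049], [0, -0.286, 0], 40],
  [[0.028, 0, -0.098], [0, -0.573, 0], 40],
  [[0.044, 0, -0.146], [0, -0.859, 0], 40],
  [[0.068, 0, -0.206], [0, -1.218, 0], 40],
  [[0.068, 0, -0.206], [0, -1.218, 0], 40],
])

```text
time_s: 8.93
eef_pos: [0.4673, -0.1581, 0.0873]
eef_rot: [-0.013, 0.987, -0.106, -0.124]
wrist_force: [1.2, -0.0, 0.7]
opening: 0.486
```

Call:
move_arm([
  [[-0.08, 0, 0.018], [0, 0, 0], 40],
  [[-0.16, 0, 0.036], [0, 0, 0], 40],
  [[-0.24, 0, 0.054], [0, 0, 0], 40],
  [[-0.32, 0, 0.072], [0, 0, 0], 40],
  [[-0.32, 0, 0.072], [0, 0, 0], 40],
])

```text
time_s: 9.55
eef_pos: [0.4462, -0.1532, 0.0878]
eef_rot: [-0.014, 0.986, -0.106, -0.124]
wrist_force: [-0.9, 0.3, -1.1]
opening: 0.489
```

Call:
move_arm([
  [[-0.08, 0, -0.31], [0, 0, 0], 40],
  [[-0.25, 0, -0.97], [0, 0, 0], 40],
  [[-0.5, 0, -1.94], [0, 0, 0], 40],
  [[-0.5, 0, -1.94], [0, 0, 0], 40],
  [[-0.5, 0, -1.94], [0, 0, 0], 40],
])

```text
time_s: 10.18
eef_pos: [0.4465, -0.1532, 0.2077]
eef_rot: [-0.013, 0.986, -0.106, -0.124]
wrist_force: [-0.6, 0.4, -2.0]
opening: 0.484
```

```bash
cat > tgt.py <<'E'
from go import *
from rel import lip
H=np.array([.5165,.1596]); YAW=.261
def tw(lx,lz,a,ly=0,yaw=YAW):
    X,Z,_=lip(lx,lz,a); c,s=np.cos(YAW),np.sin(YAW)
    return [H[0]+c*X-s*ly,H[1]+s*X+c*ly,Z],want(yaw,a)
E
python3 - <<'E'
from tgt import *
o=obs();print(o["time_s"],o["eef_pos"],o["eef_rot"],o["wrist_force"],o["opening"])
print(want(-.214,.25).as_quat(), pose(o)[1].as_quat())
t=tw(.03,.15,.25); print(t[0]); print(move(*t))
E
```

```text
10.175 [ 0.4465 -0.1532  0.2077] [-0.0134  0.9865 -0.1063 -0.1241] [-0.6053  0.3839 -1.991 ] 0.48368273452190175
[ 0.9865 -0.106  -0.124  -0.0133] [ 0.9865 -0.1063 -0.1241 -0.0134]
[np.float64(0.4799512107620934), np.float64(0.14983808905781826), np.float64(0.18548)]
(array([-0.422, -5.054,  0.49 ]), array([-0.844,  0.002, -3.3  ]))
```

Call:
move_arm([
  [[-0.42, -5.05, 0.4], [-0.84, 0, -3.3], 40],
  [[-0.42, -5.05, 0.4], [-0.84, 0, -3.3], 40],
  [[-0.42, -5.05, 0.4], [-0.84, 0, -3.3], 40],
  [[-0.42, -5.05, 0.4], [-0.84, 0, -3.3], 40],
  [[-0.42, -5.05, 0.49], [-0.84, 0, -3.3], 40],
  [[-0.42, -5.05, 0.49], [-0.84, 0, -3.3], 40],
  [[-0.42, -5.05, 0.49], [-0.84, 0, -3.3], 40],
  [[-0.42, -5.05, 0.49], [-0.84, 0, -3.3], 40],
  [[-0.42, -5.05, 0.49], [-0.84, 0, -3.3], 40],
])

```text
time_s: 11.3
eef_pos: [0.4804, 0.1482, 0.1859]
eef_rot: [0.016, 0.984, 0.128, -0.124]
wrist_force: [-0.2, 0.1, -1.8]
opening: 0.488
```

```bash
python3 - <<'E'
from tgt import *
o=obs();print(o["time_s"],o["eef_pos"],o["wrist_force"],o["opening"])
print(move(*tw(.028,.066,.25)))
E
```

```text
11.3 [0.4804 0.1482 0.1859] [-0.2177  0.0866 -1.8433] 0.4881993408894336
(array([ 0.315, -0.028,  1.371]), array([-0.006,  0.   , -0.015]))
```

Call:
move_arm([
  [[0.16, 0, 0.69], [0, 0, 0], 40],
  [[0.26, 0, 1.1], [0, 0, 0], 40],
  [[0.315, 0, 1.37], [0, 0, 0], 40],
  [[0.315, 0, 1.37], [0, 0, 0], 40],
  [[0.315, 0, 1.37], [0, 0, 0], 40],
])

```text
time_s: 11.92
eef_pos: [0.4792, 0.1488, 0.1026]
eef_rot: [0.016, 0.984, 0.129, -0.123]
wrist_force: [-0.4, -0.1, -0.9]
opening: 0.487
```

```bash
python3 - <<'E'
from tgt import *
from h import *
from fit import T,BODY,box
o=obs();print(o["time_s"],o["eef_pos"],o["wrist_force"])
print(move(*tw(.028,.066,.25)))
P,r=pose(o); 
o=[]
L=[P+r.apply([.0745,y,.0176]) for y in(-.031,.031)]
for n,c in(("top",(240,180)),("side",(235,225))):
    im=viewer.camera(n); cv2.imwrite(f"pics/{n}3.png",im)
    b=cv2.resize(im,None,fx=6,fy=6,interpolation=cv2.INTER_CUBIC)
    q=(proj(n,L)*6+2.5).astype(int); print(n,q/6)
    for k in q: cv2.circle(b,tuple(map(int,k)),4,(0,0,255),1)
    o.append(b[c[1]*6-300:c[1]*6+300,c[0]*6-200:c[0]*6+200])
cv2.imwrite("pics/g3.png",np.hstack(o))
E
```

```text
11.925 [0.4792 0.1488 0.1026] [-0.4274 -0.1394 -0.9368]
(array([-0.012, -0.014,  0.023]), array([-0.001, -0.013, -0.003]))
top [[224.5    186.6667]
 [249.6667 180.5   ]]
side [[220.6667 233.8333]
 [232.3333 218.8333]]
```

View pics/g3.png

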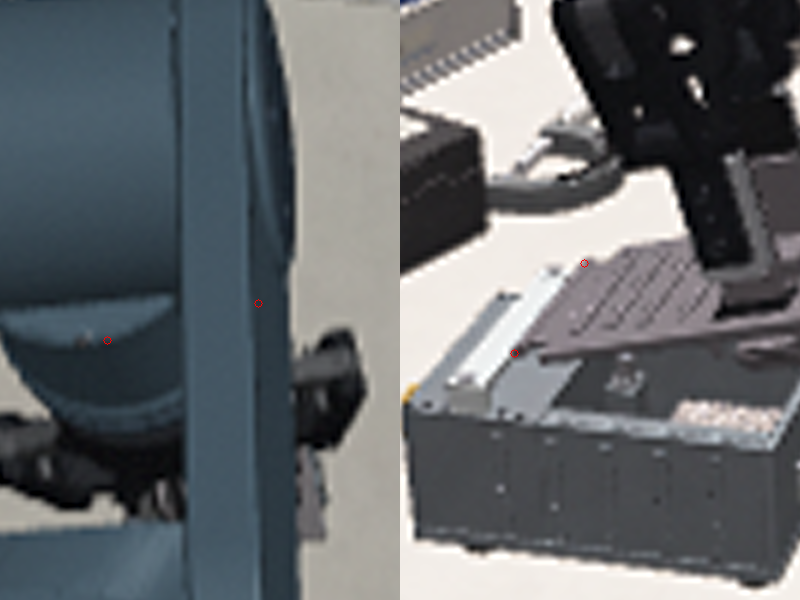

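Side view: the lip hovers just before the bar, and its projected ends (515,353 and 584,263 in the crop) sit on the real lip. The bar looks about 3 mm nearer than nominal. Now down to the deck by feel.

Call:
move_arm([
  [[0.02, -0.01, 0.08], [0, 0, 0], 40],
  [[0.04, -0.01, 0.16], [0, 0, 0], 40],
  [[0.045, -0.01, 0.18], [0, 0, 0], 40],
  [[0.045, -0.01, 0.18], [0, 0, 0], 40],
])

```text
time_s: 12.52
eef_pos: [0.478, 0.1494, 0.0902]
eef_rot: [0.016, 0.984, 0.129, -0.124]
wrist_force: [-0.1, -1.0, -2.0]
opening: 0.489
```

Call:
move_arm([
  [[0.005, 0, 0.02], [0, 0, 0], 40],
  [[0.005, 0, 0.02], [0, 0, 0], 40],
])

```text
time_s: 12.78
eef_pos: [0.4781, 0.1494, 0.0891]
eef_rot: [0.016, 0.984, 0.129, -0.124]
wrist_force: [0.2, 0.6, -1.3]
opening: 0.481
```

Call:
move_arm([
  [[0.005, 0, 0.02], [0, 0, 0], 40],
  [[0.005, 0, 0.02], [0, 0, 0], 40],
])

```text
time_s: 13.02
eef_pos: [0.4781, 0.1494, 0.0879]
eef_rot: [0.016, 0.984, 0.129, -0.124]
wrist_force: [0.1, 0.7, -2.1]
opening: 0.488
```

Call:
move_arm([
  [[0.0025, 0, 0.01], [0, 0, 0], 40],
  [[0.0025, 0, 0.01], [0, 0, 0], 40],
])

```text
time_s: 13.28
eef_pos: [0.4781, 0.1494, 0.0875]
eef_rot: [0.016, 0.984, 0.129, -0.124]
wrist_force: [-0.5, -0.9, -0.3]
opening: 0.482
```

Call:
move_arm([
  [[0.0025, 0, 0.01], [0, 0, 0], 40],
  [[0.0025, 0, 0.01], [0, 0, 0], 40],
])

```text
time_s: 13.52
eef_pos: [0.478, 0.1494, 0.087]
eef_rot: [0.016, 0.984, 0.129, -0.124]
wrist_force: [-3.2, -0.9, 3.8]
opening: 0.489
```

Call:
move_arm([
  [[0.0025, 0, 0.01], [0, 0, 0], 40],
  [[0.0025, 0, 0.01], [0, 0, 0], 40],
])

```text
time_s: 13.78
eef_pos: [0.4779, 0.1494, 0.0866]
eef_rot: [0.016, 0.984, 0.129, -0.124]
wrist_force: [-4.7, -1.0, 6.4]
opening: 0.486
```

Call:
move_arm([
  [[-0.003, 0, -0.013], [0, 0, 0], 40],
  [[0.03, 0, -0.021], [0, 0, 0], 40],
  [[0.062, 0, -0.029], [0, 0, 0], 40],
  [[0.094, 0, -0.037], [0, 0, 0], 40],
  [[0.11, 0, -0.041], [0, 0, 0], 40],
  [[0.11, 0, -0.041], [0, 0, 0], 40],
])

```text
time_s: 14.52
eef_pos: [0.4851, 0.1513, 0.0869]
eef_rot: [0.016, 0.984, 0.129, -0.124]
wrist_force: [-3.3, -0.7, 4.4]
opening: 0.487
```

Call:
move_arm([
  [[0.016, 0, -0.004], [0, 0, 0], 40],
  [[0.032, 0, -0.008], [0, 0, 0], 40],
  [[0.032, 0, -0.008], [0, 0, 0], 40],
])

```text
time_s: 14.9
eef_pos: [0.4869, 0.1518, 0.0869]
eef_rot: [0.016, 0.984, 0.129, -0.124]
wrist_force: [-3.4, -1.1, 5.1]
opening: 0.486
```

Call:
move_arm([
  [[0.014, 0, -0.011], [0, 0, 0], 40],
  [[0.03, 0, -0.015], [0, 0, 0], 40],
  [[0.03, 0, -0.015], [0, 0, 0], 40],
])

```text
time_s: 15.28
eef_pos: [0.4889, 0.1523, 0.0872]
eef_rot: [0.016, 0.984, 0.129, -0.123]
wrist_force: [-1.8, -0.5, 3.5]
opening: 0.482
```

Call:
move_arm([
  [[0.016, 0, -0.004], [0, 0, 0], 40],
  [[0.032, 0, -0.008], [0, 0, 0], 40],
  [[0.032, 0, -0.008], [0, 0, 0], 40],
])

```text
time_s: 15.65
eef_pos: [0.4898, 0.1526, 0.0872]
eef_rot: [0.016, 0.984, 0.129, -0.125]
wrist_force: [-4.8, -1.4, 5.3]
opening: 0.489
```

Call:
move_arm([
  [[0.008, 0, -0.002], [0, 0, 0], 40],
  [[0.016, 0, -0.004], [0, 0, 0], 40],
  [[0.016, 0, -0.004], [0, 0, 0], 40],
])

```text
time_s: 16.02
eef_pos: [0.4899, 0.1527, 0.0872]
eef_rot: [0.016, 0.983, 0.129, -0.126]
wrist_force: [-8.8, -2.3, 6.2]
opening: 0.486
```

```bash
python3 - <<'E'
from tgt import *
from h import *
o=obs();print(o["time_s"],o["eef_pos"],o["wrist_force"],o["torque"])
P,r=pose(o); d=P[:2]-H; c,s=np.cos(YAW),np.sin(YAW); print("local",c*d[0]+s*d[1],-s*d[0]+c*d[1], "yaw",np.arctan2(*r.apply([1,0,0])[[1,0]]))
l=P+r.apply([.0745,0,.0176]); d=l[:2]-H; print("lip",c*d[0]+s*d[1],-s*d[0]+c*d[1],l[2])
im=viewer.camera("side"); cv2.imwrite("pics/side4.png",im)
cv2.imwrite("pics/g4.png",cv2.resize(im[185:285,185:310],(750,600),interpolation=cv2.INTER_CUBIC))
E
```

```text
16.025 [0.4899 0.1527 0.0872] [-8.7879 -2.2837  6.2213] [-0.3928  1.205  -0.01  ]
local -0.02749160650908432 0.00016107417055720528 yaw 0.26102934935626426
lip 0.040186580738935905 0.0001717397042854136 0.05137983353055592
```

View pics/g4.png

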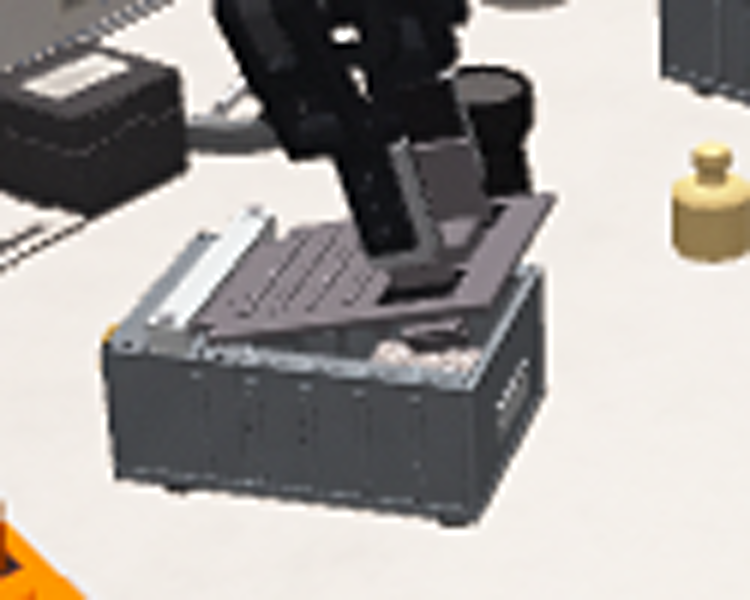

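The lip is seated against the stop: about 9 N and no further travel, bead at x ≈ 40 mm, bar roughly 5 mm nearer than nominal. The picture shows the lip under the bar. Easing off and rocking down.

```bash
python3 - <<'E'
from rel import *
b=lip(.0416,.0523,.25)
rel(b,[lip(.0408,.0525,a) for a in(.25,.22,.18,.14,.1)])
b=lip(.0408,.0525,.1)
rel(b,[lip(.0408,.0525,a) for a in(.07,.04,.02,0,-.01)])
E
```

```text
(np.float64(-0.02703), np.float64(0.08798), 0.25) [np.float64(-0.014), 0, np.float64(0.0)] -0.0
(np.float64(-0.02806), np.float64(0.08593), 0.22) [np.float64(-0.022), 0, np.float64(0.037)] 0.215
(np.float64(-0.02935), np.float64(0.08315), 0.18) [np.float64(-0.031), 0, np.float64(0.088)] 0.501
(np.float64(-0.03052), np.float64(0.08032), 0.14) [np.float64(-0.039), 0, np.float64(0.138)] 0.788
(np.float64(-0.03157), np.float64(0.07745), 0.1) [np.float64(-0.044), 0, np.float64(0.189)] 1.074
(np.float64(-0.03229), np.float64(0.07527), 0.07) [np.float64(-0.008), 0, np.float64(0.037)] 0.215
(np.float64(-0.03294), np.float64(0.07307), 0.04) [np.float64(-0.015), 0, np.float64(0.075)] 0.43
(np.float64(-0.03333), np.float64(0.07159), 0.02) [np.float64(-0.019), 0, np.float64(0.1)] 0.573
(np.float64(-0.0337), np.float64(0.0701), 0) [np.float64(-0.023), 0, np.float64(0.125)] 0.716
(np.float64(-0.03387), np.float64(0.06935), -0.01) [np.float64(-0.025), 0, np.float64(0.138)] 0.788
```

Call:
move_arm([
  [[-0.014, 0, 0], [0, 0, 0], 40],
  [[-0.022, 0, 0.037], [0, 0.215, 0], 40],
  [[-0.031, 0, 0.088], [0, 0.5, 0], 40],
  [[-0.039, 0, 0.138], [0, 0.788, 0], 40],
  [[-0.039, 0, 0.138], [0, 0.788, 0], 40],
])

```text
time_s: 16.7
eef_pos: [0.4865, 0.1518, 0.0797]
eef_rot: [0.009, 0.989, 0.13, -0.07]
wrist_force: [-5.4, -1.6, 4.3]
opening: 0.488
```

Call:
move_arm([
  [[-0.01, 0, 0.05], [0, 0.286, 0], 40],
  [[-0.02, 0, 0.099], [0, 0.573, 0], 40],
  [[-0.02, 0, 0.099], [0, 0.573, 0], 40],
])

```text
time_s: 17.08
eef_pos: [0.4846, 0.1513, 0.074]
eef_rot: [0.004, 0.991, 0.13, -0.031]
wrist_force: [-5.9, -1.0, 4.7]
opening: 0.485
```

Call:
move_arm([
  [[-0.006, 0, 0.025], [0, 0.143, 0], 40],
  [[-0.012, 0, 0.05], [0, 0.286, 0], 40],
  [[-0.016, 0, 0.075], [0, 0.43, 0], 40],
  [[-0.016, 0, 0.075], [0, 0.43, 0], 40],
])

```text
time_s: 17.58
eef_pos: [0.4835, 0.151, 0.0701]
eef_rot: [-0.0, 0.991, 0.13, -0.001]
wrist_force: [-8.9, -1.3, 9.9]
opening: 0.488
```

```bash
python3 - <<'E'
from tgt import *
o=obs();print(o["time_s"],o["eef_pos"],o["wrist_force"],o["torque"])
P,r=pose(o); print("tilt",r.apply([1,0,0])[2])
c,s=np.cos(YAW),np.sin(YAW);l=P+r.apply([.0745,0,.0176]); d=l[:2]-H; print("lip",c*d[0]+s*d[1],-s*d[0]+c*d[1],l[2])
E
```

```text
17.575 [0.4835 0.151  0.0701] [-8.8864 -1.2627  9.8644] [-0.3262  1.3672 -0.0142]
tilt -0.002232652756101808
lip 0.040401985783339416 0.0002180946942439907 0.052324995383986626
```

Call:
move_arm([
  [[-0.012, 0, 0.01], [0, 0, 0], 48],
  [[-0.012, 0, 0.02], [0, 0, 0], 53],
  [[-0.012, 0, 0.035], [0, 0, 0], 56],
  [[-0.012, 0, 0.05], [0, 0, 0], 60],
  [[-0.012, 0, 0.06], [0, 0, 0], 64],
  [[-0.012, 0, 0.07], [0, 0, 0], 68],
  [[-0.012, 0, 0.07], [0, 0, 0], 75],
  [[-0.012, 0, 0.07], [0, 0, 0], 75],
])

```text
time_s: 18.58
eef_pos: [0.4837, 0.1509, 0.0654]
eef_rot: [-0.0, 0.992, 0.13, 0.0]
wrist_force: [0.6, 0.2, 0.0]
opening: 0.751
```

```bash
python3 - <<'E'
from h import *
im=viewer.camera("side"); cv2.imwrite("pics/side5.png",im)
cv2.imwrite("pics/g5.png",cv2.resize(im[185:285,185:310],(750,600),interpolation=cv2.INTER_CUBIC))
E
```

```text
(no output)
```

View pics/g5.png

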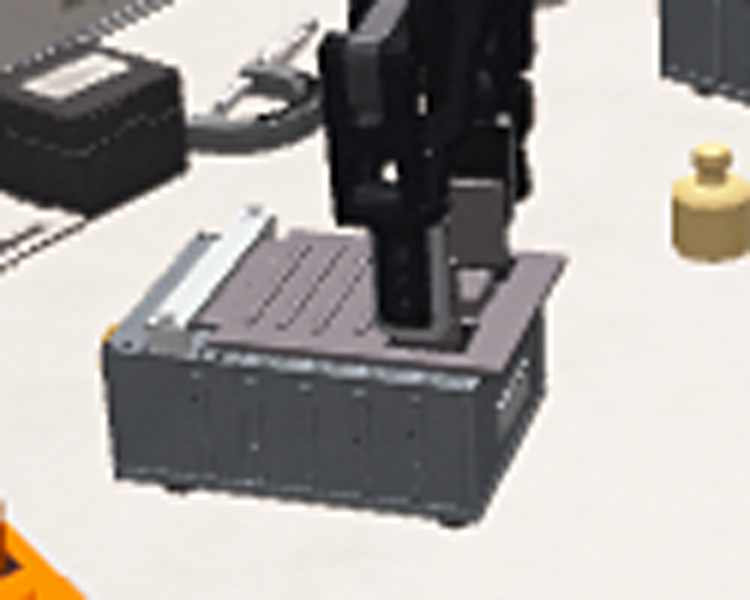

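Call:
move_arm([
  [[0, 0, -0.2], [0, 0, 0], 82],
  [[0, 0, -0.7], [0, 0, 0], 85],
  [[0, 0, -1.6], [0, 0, 0], 85],
  [[0, 0, -2.4], [0, 0, 0], 85],
  [[-0.8, 1.5, -2.4], [0, 0, 0], 85],
  [[-1.6, 2.5, -2.4], [0, 0, 0], 85],
  [[-1.8, 3.5, -2.4], [0, 0, 0], 85],
  [[-1.8, 4, -2.4], [0, 0, 0], 85],
  [[-1.8, 4, -2.4], [0, 0, 0], 85],
])

```text
time_s: 19.75
eef_pos: [0.4411, -0.1122, 0.2106]
eef_rot: [0.001, 0.992, 0.128, 0.001]
wrist_force: [-0.9, 0.8, 0.3]
opening: 0.851
```

```bash
python3 - <<'E'
from go import *
from h import *
o=obs();print(o["time_s"],o["eef_pos"],o["wrist_force"])
o=[]
H=np.array([.5165,.1596]); c,s=np.cos(.261),np.sin(.261)
def W(x,y,z): return [H[0]+c*x-s*y,H[1]+s*x+c*y,z]
g=.0404-.0745
for n,ct in(("top",(240,195)),("side",(240,235))):
    im=viewer.camera(n); cv2.imwrite(f"pics/{n}6.png",im)
    b=cv2.resize(im,None,fx=6,fy=6,interpolation=cv2.INTER_CUBIC)
    for y in(-.028,.028):   # expected outer faces: tab tops when sprung out & seated
        q=(proj(n,[W(g-.01,y,.082),W(g+.01,y,.082)])*6+2.5).astype(int); cv2.line(b,tuple(map(int,q[0])),tuple(map(int,q[1])),(0,0,255),1)
    q=(proj(n,[W(.0404-.0085+.0-.092,y,.054) for y in(-.038,.038)])*6+2.5).astype(int); cv2.line(b,tuple(map(int,q[0])),tuple(map(int,q[1])),(0,255,0),1)
    o.append(b[ct[1]*6-260:ct[1]*6+260,ct[0]*6-195:ct[0]*6+205])
cv2.imwrite("pics/g6.png",np.hstack(o))
# housing shift: compare open/spare edges in first and last pictures
for n in("top","side"):
    a=cv2.cvtColor(cv2.imread(f"pics/{n}0.png"),6).astype(np.float32); b=cv2.cvtColor(cv2.imread(f"pics/{n}6.png"),6).astype(np.float32)
    for k,(u,v,w) in {"open":((225,160,38) if n=="top" else (205,255,0)),"spare":((370,180,30) if n=="top" else (320,200,0))}.items():
        A=a[v-12:v+12,u-18:u+18];B=b[v-12:v+12,u-18:u+18]; print(n,k,cv2.phaseCorrelate(A,B,cv2.createHanningWindow((36,24),5)))
E
```

```text
19.75 [ 0.4411 -0.1122  0.2106] [-0.8971  0.8277  0.2985]
top open ((0.019225526605580967, -0.014601733691891994), 1.0292499203372885)
top spare ((-0.20526148209324901, -0.26167140535223155), 0.6862357772058911)
side open ((-0.12005447596940755, 0.04925405928206139), 0.997100195950932)
side spare ((0.018071118138820452, -0.06118099162210733), 0.961095109237013)
```

View pics/g6.png

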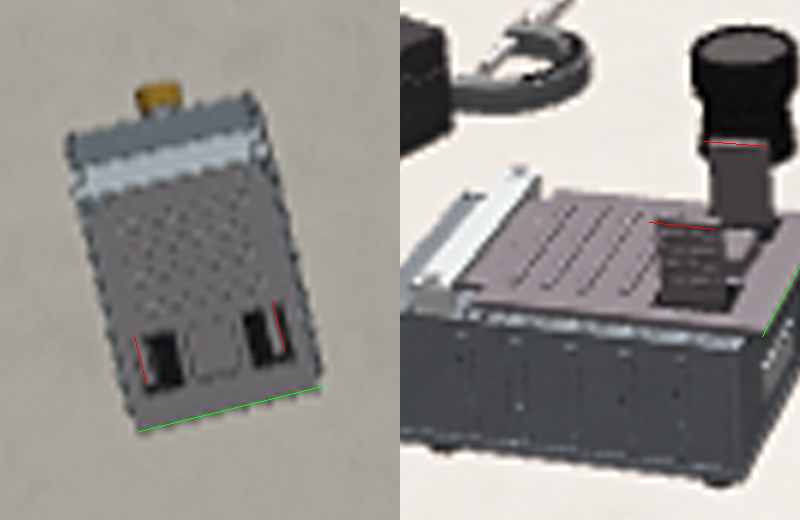

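```bash
python3 -c "
from bench import workorder; print(workorder.hand_in())"
```

```text
the job is handed in; nothing more can be done
None
```

I moved the cover from the spare housing onto the open one and handed the job in at about 20 s. The hand-in gives no verdict.

**Removal:** I squeezed both tabs while centred, with under about 3.5 N sideways. Then I rocked the cover up 0.25 rad, drew the lip out about 20 mm and lifted it clear.

**Fitting:** I set the bead on the open housing's deck and slid it forward until it met the stop. The force there rose to about 9 N with no more travel, at bead x ≈ 40 mm, so the bar sits about 5 mm nearer than nominal. I then rocked the cover flat, eased the grip open and backed the arm away.

**Last checks:**
- **Cover position:** before I let go, the lip was at x 40.4, y 0.2, z 52.3 mm in the open housing's frame, with tilt about 0.002 rad. Both final pictures show the cover flat.
- **Tabs:** both look sprung out and at the expected height, to about one pixel (2–3 mm). I judged this from the pictures only and did not test the click by feel. The side view agrees with the tabs being fully out, but the top view is too coarse to tell.
- **Housings:** neither housing shows a measurable shift between the first and last pictures (under 0.4 px).
- **Bystanders and arm:** I did not measure the weight, loupe or plug gauge at the end, but the arm stayed well clear of them. It touches nothing now.
- **Disagreement:** the two cameras differed by 5–8 mm across the housings. I relied on the top view, and the centred squeeze confirmed it to about 1 mm.

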